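# Arm the leak tester and seat the filter cell

## Robot

A 7-joint arm with a two-finger parallel gripper is mounted at the origin on a cart in front of the work surface, level with it; the furniture and walls round the work are solid. World frame = base frame: x ahead of the robot, y to its left, z up, the work surface at z = 0. Lengths are in m, angles in rad, forces in N, time in s.
With the tool pointing down it reaches from about 0.4 to 0.85 m from the base axis. Payload 4.4 kg.
Tool frame: the origin (TCP) lies midway between the tips of the shut fingers; the grasp point (between the pads) lies env.tcp_to_grasp behind it (env.tcp_to_grasp is the distance from the TCP to the grasp point, in m); z points along the fingers, y is the line along which they close (so a half turn about z gives the same grasp; the last joint's range is limited). The gripper opens to 94 mm and grips with 3 to 60 N. Pads are 16 mm wide; open, the fingers measure 119 mm over their backs; the gripper's body (75 mm by 177 mm) begins 78 mm behind the grasp point.
Start: joints at [-1.209, 0.628, 0.038, 1.517, -0.027, 0.996, -0.02], TCP at [0.27, 0.591, 0.205] pointing down, gripper open.
Joint ranges: [-3.06, 3.06], [-0.37, 2.12], [-1.25, 1.32], [0.18, 2.47], [-1.1, 4.24], [0.23, 1.98], [-2.94, 2.94]. Speed limits (rad/s): [2.57, 2.57, 3.14, 3.14, 3.14, 3.14, 3.14].

## Interface

Orientations are given as a unit quaternion [w, x, y, z].
In Python, from plant import env gives the robot as it stands.
- The arm moves only by the tool jog_arm, never from a script. Its argument "commands" is one flat list of numbers, 4 for each row, row after row: the shift along the tool's x, y, z in cm, then the turn about the tool's z in degrees. A call has 1 to 5 rows; each row is the pose to reach, as a shift and turn from the pose commanded when the call began, along the tool's axes at that moment; what a row does not reach only later rows make up. A row lasts 1/10 s, in which the tool goes at most 50 mm and 8.59 degrees, less where a joint would pass 70% of its speed; a pose out of reach is approached as far as the arm can. A call with a gripper value outside its range is refused whole. "fingers" is the gripper command: -1 is fully open, 1 is shut, values between are in proportion, set as the call begins (left out, the last holds). The fingers move at their own pace and stop on an object; "squeeze" is the grip in N (left out, the last holds). Time passes only in rows, so rows that repeat a pose let the fingers close. It gives the time, the measured TCP pose, the force, the opening and the grip force at its end, in the units of the state.
- env.read_state(): the state, without advancing time (a new reading comes with each control period).
- env.read_camera(name): name is "scene" or "top"; returns a dict with "pixels" (480x640x3 uint8, red, green, blue), "fx", "fy", "cx", "cy" (pixels), "k1" (the pictures are not rectified: a ray, as slopes to the right and down, at radius r is drawn at 1 + k1 r^2 times it, then the intrinsics apply), "R" (3x3) and "t" (3): a world point X has camera coordinates R X + t. Camera axes: x right, y down, z forward; pixel columns grow to the right and rows downward; lengths in m; the calibration is good to about 2 mm. A picture is of the moment at which its call begins. There is no depth.
- env.sign_off(): hands the job in; it is judged then, once.
The state is a dict: "time": time; "joints": joint angles; "qvel": joint speeds; "joint_torque": joint torques, N m; "tool_pos": TCP position; "ee_rot": TCP orientation; "wrist_force": force on the tool from outside, world axes, zero at the start; "moment": the same for the moment, N m; "opening": finger opening in m; "gripper_force": force on a finger pad.
Only numpy, scipy, OpenCV 4.12 (cv2) and the standard library are available. Lean on these libraries where they do the work, as an engineer would, in place of code of your own. Each camera call takes 0.05 s, during which the arm holds its last target. There are 200 camera calls.

## Task

Arm the filter-cell leak tester by pressing its three keys one at a time, fully down and up again: first the round key, then the square one, then the long narrow bar. Then turn the knurled filter cell, which sits on the tester's spigot with its keyways out of line, until they drop over the hidden pins, and push it straight down, fully home against the sprung seal. The program finishes while still holding the cell pushed home (the seal would lift it if you let go), and leave the jar, the beaker and the bottle standing where they are.

Things in the scene. Friction and masses are not known exactly. Their poses are not given: they have to be found in the camera images.
- tester: leak tester, a low fixed box 120 x 220 x 40 mm (x, y, z), white, aluminium top plate at z = 0.040. Origin: centre of its underside; x away from the robot at yaw 0, y along its length. Spigot and filter cell at its +y end (75 mm from the middle). Key places in a row at x = -4, y = -5, -45 and -85 mm; which key is in which place varies.
- seat (a point): point on the vertical axis of the spigot, at top-plate height (z = 0.040). The 28 mm spigot, 42 mm high, has three radial pins 6 mm thick, 120 degrees apart, their tops 30 mm above this point and ends 19.5 mm from the axis. The pins are hidden in the collar; their direction varies and is not tied to the tester's yaw. A boss 62 mm across, 4 mm high, is round the foot.
- collar: the knurled filter cell: loose aluminium collar 52 mm across, 40 mm high, closed top, 0.11 to 0.21 kg. Origin: centre of its underside; z up its axis. It starts resting on the pins (origin z = 0.070). With keyways over the pins it goes down: 8 mm free (z = 0.062) to the seal plate, then 6 mm more against its spring (z = 0.056, home).
- collar_top (a point): centre of the collar's closed top, 40 mm above its underside; a nipple 12 mm across rises 11 mm from it. The bore below is 31 mm, 28 mm deep, with three keyways in the collar's own directions 0, 120, 240 degrees (0 = its +x), open only below. From the start they meet the pins after a turn of 23 to 97 degrees, either way; play about 5 degrees each way. Turns with light friction.
- seal_plate (a joint): travel of the sprung round seal plate (49 mm across) under the collar, m: 0 = up, its top 22 mm above the top plate; 0.006 = pushed fully home. About 4 N starts it and 9 N takes it fully down; it springs back.
- key_round (a joint): press travel of the round key, m: 0 = up, 0.006 = fully down; it counts as pressed past 0.004; a spring brings it back. About 1.2 N starts it and 4 N takes it fully down.
- key_square (a joint): press travel of the square key, m: 0 = up, 0.006 = fully down; it counts as pressed past 0.004; a spring brings it back. About 1.2 N starts it and 4 N takes it fully down.
- key_bar (a joint): press travel of the bar key, m: 0 = up, 0.006 = fully down; it counts as pressed past 0.004; a spring brings it back. About 1.2 N starts it and 4 N takes it fully down.
- key_round_top (a point): centre of the top face of the round key, a white disc 22 mm across; the top stands 18 mm above the tester's top plate (z about 0.058) when up. Axes as the tester's.
- key_square_top (a point): centre of the top face of the square key, white, 21 x 21 mm; the top stands 18 mm above the tester's top plate (z about 0.058) when up. Axes as the tester's.
- key_bar_top (a point): centre of the top face of the bar key, white, 28 mm along the tester's x and 9 mm along its y; the top stands 18 mm above the tester's top plate (z about 0.058) when up. Axes as the tester's.
- jar: bystander: small sample jar with white lid, 45 mm across, 54 mm high, left of the tester, in front of the tall spectrometer, whose solid housing begins at about x = 0.57 for all y above -0.13; origin at the centre of its underside. Leave it.
- beaker: bystander: small clear beaker, 62 x 54 mm, 70 mm high, behind the tester; origin at the centre of its underside. Leave it.
- bottle: bystander: white plastic bottle with white ribbed cap, 58 mm across, 108 mm high, behind the tester to the right; origin at the centre of its underside. Leave it.
Mind the look-alikes: they are no part of the job. Leave any black look-alike of the collar alone.

How it is judged:
By the outcome, as a careful person would: the job done as asked, in the order asked, and still so for the second after the job is handed in, while the arm keeps its last pose, push and grip.
It also fails if it takes over 67 s, if anything falls off the work surface, if the arm or the gripper's body presses on something with over 40 N, if the wrist force passes 120 N, or if a joint passes its speed limit or range.

## Working session

There is one attempt and no reset: what is moved stays moved. The work goes in short steps, Python scripts to look and compute and a tool call to move; the robot and the scene stay as the last step left them, time stands still between calls to the robot, and variables do not carry over. Pictures are saved under pics/ and viewed, at most 10 in all, crops included, and the job is handed in when it is done.

Besides the shell and the picture viewer there is one more tool, called after "Call:" as name(argument=value, ...) on one line, values as JSON. jog_arm: Moves the arm, as the interface text tells. Its arguments: {"type":"object","properties":{"commands":{"type":"array"},"fingers":{"type":"number"},"squeeze":{"type":"number"}},"required":["commands"]}

```bash
mkdir -p pics; ls
cat > h.py <<'E'
import numpy as np, cv2
from plant import env
def cam(n,save=None):
    c=env.read_camera(n); c['pixels']=np.asarray(c['pixels'])
    if save: cv2.imwrite('pics/'+save,c['pixels'][:,:,::-1])
    return c
def K(c): return np.array([[c['fx'],0,c['cx']],[0,c['fy'],c['cy']],[0,0,1.]])
def ray(c,uv,z):
    d=np.array([c['k1'],0,0,0,0.]); p=cv2.undistortPoints(np.array([[uv]],float),K(c),d)[0,0]
    R=np.array(c['R']);t=np.array(c['t']); o=-R.T@t; v=R.T@np.array([p[0],p[1],1])
    return o+v*(z-o[2])/v[2]
def proj(c,X):
    d=np.array([c['k1'],0,0,0,0.]); r,_=cv2.Rodrigues(np.array(c['R'],float))
    return cv2.projectPoints(np.array(X,float).reshape(-1,3),r,np.array(c['t'],float),K(c),d)[0][:,0]
E
python3 - <<'E'
from h import *
for n in('scene','top'):
    c=cam(n,n+'0.png'); R=np.array(c['R']); print(n,c['fx'],c['k1'],-R.T@c['t'],R.round(2).tolist())
s=env.read_state(); print(s); print(env.tcp_to_grasp)
E
```

```text
pics
scene 562.5543616988822 -0.06630615719646063 [ 0.27837267 -0.72412448  0.81283894] [[0.86, -0.52, -0.0], [-0.4, -0.66, -0.64], [0.32, 0.55, -0.77]]
top 449.3415171719483 0.008372794527120787 [ 0.43420987 -0.16768072  1.01392998] [[-0.0, -1.0, 0.0], [-0.99, 0.0, -0.16], [0.16, -0.0, -0.99]]
{'time': 0.1, 'joints': array([-1.2087965 ,  0.62923171,  0.03842796,  1.51825906, -0.02698597,
        0.99629245, -0.01996938]), 'qvel': array([ 0.00128618, -0.00179466, -0.00018607, -0.00302463,  0.00036912,
        0.00021154,  0.0011475 ]), 'joint_torque': array([ 2.94234880e-03, -5.50806856e+01,  1.14736486e+00, -1.87121129e+01,
       -5.21625322e-02,  1.92077947e-02,  4.55719874e-05]), 'tool_pos': array([0.26938606, 0.59089721, 0.20466284]), 'ee_rot': array([-1.69132235e-04,  2.12247036e-01,  9.77215685e-01, -8.19292649e-04]), 'wrist_force': array([-0.93274756,  0.03821711, -0.44373588]), 'moment': array([-0.03446296,  0.0117877 ,  0.02243583]), 'gripper_force': 0.0, 'opening': 0.09408801184535004}
0.0188
```

View pics/scene0.png

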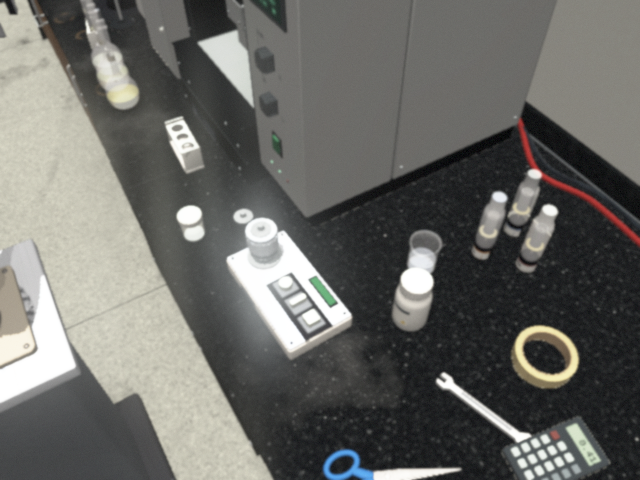

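View pics/top0.png

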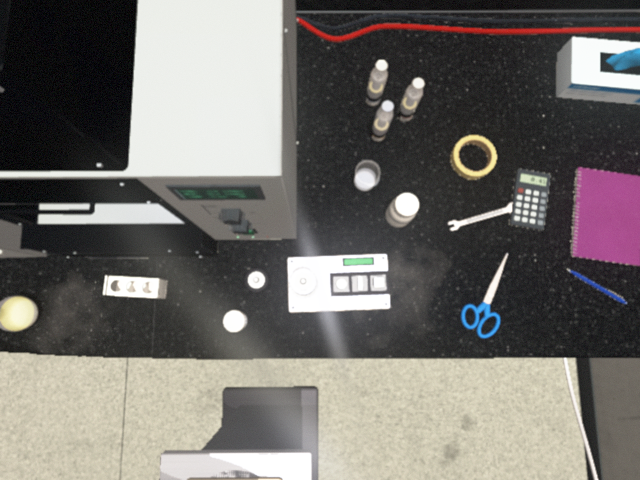

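Scene: the tester with the aluminium collar at (262,240) and keys at (286,285), (297,299), (311,317). Top: tester at (288–390, 254–312), collar at (303,282), keys at (342/360/378, 283). The black disc-like thing at (256,280) is the look-alike, so I leave it alone. Next I enlarge both and measure.

Run:
```python
from h import *
a=cv2.imread('pics/top0.png')[245:320,235:400]; b=cv2.imread('pics/scene0.png')[200:360,170:360]
a=cv2.resize(a,None,fx=4.5,fy=4.5,interpolation=cv2.INTER_CUBIC)[:, :790]; 
b=cv2.resize(b[0:160],None,fx=1.6,fy=1.6,interpolation=cv2.INTER_CUBIC)
o=np.zeros((a.shape[0]+b.shape[0],790,3),np.uint8); o[:a.shape[0],:a.shape[1]]=a[:, :790]; o[a.shape[0]:,:b.shape[1]]=b
cv2.imwrite('pics/crop1.png',o); print(o.shape)
c=cam('top'); im=c['pixels']
g=im.astype(int); sat=g.max(2)-g.min(2)
m=((g.min(2)>120)).astype(np.uint8); m[:, :270]=0; m[:,400:]=0; m[:248]=0; m[320:]=0
m=cv2.morphologyEx(m,cv2.MORPH_CLOSE,np.ones((15,15)))
m=cv2.morphologyEx(m,cv2.MORPH_OPEN,np.ones((11,11)))
cs,_=cv2.findContours(m,0,2)
k=max(cs,key=cv2.contourArea); r=cv2.minAreaRect(k); print(r)
P=np.array([ray(c,p,0.04) for p in cv2.boxPoints(r)]); print(P.round(4)); print(P.mean(0), [np.linalg.norm(P[i]-P[i-1]) for i in range(2)])
for uv,z in(((303,282),.11),((342,284),.058),((360,284),.058),((378,284),.058),((256,280),.04)): print(uv,ray(c,uv,z).round(4))
s=cam('scene')
for uv,z in(((262,226),.121),((262,229),.11),((286,284),.058),((297,299),.058),((311,317),.058),((243,215),.04)): print('s',uv,ray(s,uv,z).round(4))
```

```text
(594, 790, 3)
((338.5, 285.5), (67.0, 103.0), 90.0)
[[ 0.5739 -0.1065  0.04  ]
 [ 0.573  -0.332   0.04  ]
 [ 0.4284 -0.3274  0.04  ]
 [ 0.4293 -0.1074  0.04  ]]
[ 0.50114933 -0.21831118  0.04      ] [np.float64(0.14457899543035432), np.float64(0.22547956365041036)]
(303, 282) [ 0.5028 -0.1434  0.11  ]
(342, 284) [ 0.5022 -0.2248  0.058 ]
(360, 284) [ 0.502  -0.2631  0.058 ]
(378, 284) [ 0.5019 -0.3013  0.058 ]
(256, 280) [ 0.5129 -0.0397  0.04  ]
s (262, 226) [ 0.5067 -0.15    0.121 ]
s (262, 229) [ 0.5073 -0.1468  0.11  ]
s (286, 284) [ 0.503  -0.2315  0.058 ]
s (297, 299) [ 0.5039 -0.2667  0.058 ]
s (311, 317) [ 0.506  -0.3077  0.058 ]
s (243, 215) [ 0.5156 -0.0399  0.04  ]
```

View pics/crop1.png

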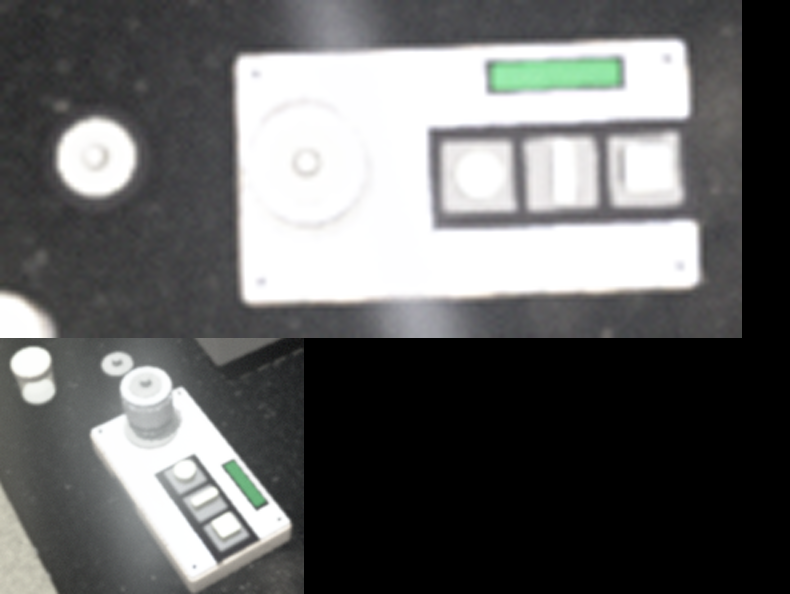

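Three candidates were visible: the aluminium collar on the tester spigot (top 303,281), the black look-alike (256,280) and the jar (233,321). The one on the spigot is the target. The keys run round (342,284), bar (361,283), square (379,282), and tester yaw is about 2.3°. I set out now, swinging the tool's y toward world -y.

```bash
cat >> h.py <<'E'
def go(x,y,z,phi,s=None):
    s=s or env.read_state(); w,a,b,c=s['ee_rot']; from scipy.spatial.transform import Rotation as Ro
    R=Ro.from_quat([a,b,c,w]).as_matrix(); d=R.T@(np.array([x,y,z])-s['tool_pos'])*100
    ph=np.degrees(np.arctan2(R[1,1],R[0,1])); print('t',round(s['time'],2),'pos',s['tool_pos'].round(4),'phi',ph.round(1),'tilt',R[:,2].round(3),'d',d.round(2),'turn',round(-(phi-ph),1),'F',np.round(s['wrist_force'],2),'J',s['joints'].round(2))
E
python3 - <<'E'
from h import *
c=cam('top');s=cam('scene')
for n,a,b,z in(('round',(341.7,283.9),(285,282.5),.058),('bar',(360.6,283.2),(297.5,298.7),.058),('sq',(379.4,282.3),(312.5,317.5),.058),('nip',(303,280.8),(261.3,228.1),.121)):
    print(n,ray(c,a,z).round(4),ray(s,b,z).round(4))
go(.30,.33,.23,20)
E
```

```text
round [ 0.5024 -0.2242  0.058 ] [ 0.5031 -0.228   0.058 ]
bar [ 0.5037 -0.2644  0.058 ] [ 0.5049 -0.2666  0.058 ]
sq [ 0.5055 -0.3044  0.058 ] [ 0.5076 -0.3098  0.058 ]
nip [ 0.5044 -0.1437  0.121 ] [ 0.5036 -0.1535  0.121 ]
t 0.3 pos [0.2696 0.5913 0.2052] phi 65.5 tilt [-0.    -0.001 -1.   ] d [-13.61 -22.51  -2.47] turn 45.5 F [ 0.05 -0.19  0.65] J [-1.21  0.63  0.04  1.52 -0.03  1.   -0.02]
```

Call:
jog_arm(commands=[-2.5, -4, -3, 8, -5, -8, -3, 16, -7.5, -12, -3, 24, -10, -16, -3, 32, -12.5, -20.5, -3, 40], fingers=1, squeeze=40)

```text
time: 0.8
tool_pos: [0.2985, 0.3529, 0.2357]
ee_rot: [-0.0, 0.536, 0.844, 0.001]
wrist_force: [0.4, -0.0, 0.4]
opening: 0.0575
gripper_force: 0.0
```

Run:
```python
from h import *
go(.42,.12,.23,-15)
```

```text
t 0.8 pos [0.2985 0.3529 0.2357] phi 25.2 tilt [ 0.001  0.001 -1.   ] d [-26.25   1.1    0.55] turn 40.2 F [ 0.39 -0.    0.41] J [-1.12  0.33  0.25  1.99 -0.11  0.84 -0.37]
```

Call:
jog_arm(commands=[-5, 0.2, 0, 8, -10, 0.4, 0, 16, -15, 0.6, 0, 24, -20, 0.8, 0, 32, -25, 1, 0, 40])

```text
time: 1.3
tool_pos: [0.4154, 0.1317, 0.2359]
ee_rot: [-0.0, 0.792, 0.61, 0.001]
wrist_force: [1.0, 1.2, -0.1]
opening: 0.0171
gripper_force: 0.0
```

Run:
```python
from h import *
go(.45,-.14,.20,-55)
```

```text
t 1.3 pos [0.4154 0.1317 0.2359] phi -14.8 tilt [ 0.001  0.001 -1.   ] d [-25.39  10.29   3.57] turn 40.2 F [ 1.    1.24 -0.11] J [-0.75  0.31  0.5   2.05 -0.2   0.82 -0.4 ]
```

Call:
jog_arm(commands=[-5, 2, 0.7, 8, -10, 4, 1.4, 16, -15, 6, 2.1, 24, -20, 8, 2.8, 32, -25, 10, 3.5, 40])

```text
time: 1.8
tool_pos: [0.4464, -0.1143, 0.2033]
ee_rot: [-0.0, 0.953, 0.302, 0.0]
wrist_force: [2.1, 0.8, 0.5]
opening: 0.0003
gripper_force: 0.0
```

Run:
```python
from h import *
go(.503,-.226,.085,-88)
```

```text
t 1.8 pos [ 0.4464 -0.1143  0.2033] phi -54.8 tilt [ 0.001  0.    -1.   ] d [-1.82 12.39 11.83] turn 33.2 F [2.11 0.76 0.46] J [-0.29  0.43  0.68  2.04 -0.38  0.79 -0.34]
```

Call:
jog_arm(commands=[-0.6, 4, 2, 8, -1.2, 8, 4, 16, -1.8, 12.4, 7, 24, -1.8, 12.4, 10, 32, -1.8, 12.4, 11, 33])

```text
time: 2.3
tool_pos: [0.5019, -0.2243, 0.0903]
ee_rot: [-0.001, 1.0, 0.02, -0.002]
wrist_force: [0.4, -0.0, 0.3]
opening: 0.0009
gripper_force: 0.0
```

Call:
jog_arm(commands=[0, 0, 0, 0, 0, 0, 0, 0])

```text
time: 2.5
tool_pos: [0.5038, -0.2232, 0.0942]
ee_rot: [-0.0, 1.0, 0.023, 0.0]
wrist_force: [-0.7, 0.1, 0.4]
opening: 0.0003
gripper_force: 0.0
```

Run:
```python
from h import *
go(.503,-.226,.060,-88)
for n,b in (('top',(250,325,235,400)),('scene',(200,360,170,360))):
    c=cam(n); im=c['pixels'][b[0]:b[1],b[2]:b[3],::-1]
    cv2.imwrite(f'pics/close_{n}.png',cv2.resize(im,None,fx=3.6,fy=3.6,interpolation=cv2.INTER_CUBIC))
    print(n,proj(c,env.read_state()['tool_pos']))
```

```text
t 2.5 pos [ 0.5038 -0.2232  0.0942] phi -87.3 tilt [ 0.001  0.    -1.   ] d [-0.1   0.28  3.42] turn 0.7 F [-0.74  0.13  0.42] J [-0.05  0.74  0.67  1.91 -0.68  0.73 -0.5 ]
top [[342.305047   281.71209836]]
scene [[283.11036245 266.72699413]]
```

View pics/close_scene.png

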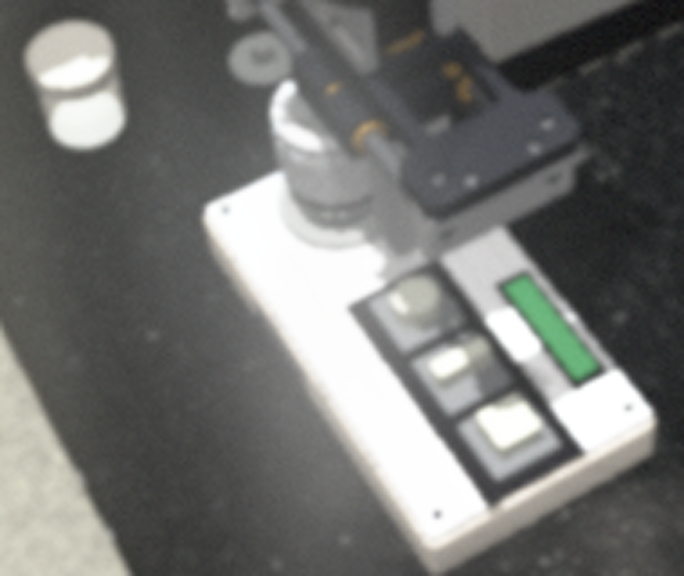

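The fingertips (crop ≈(398,255)) hang right above and behind the round key (415,298). The view matches the top-camera estimates, so I press.

Call:
jog_arm(commands=[-0.1, 0.2, 2, 0, -0.1, 0.2, 3.2, 0, -0.1, 0.2, 3.8, 0, -0.1, 0.2, 4.2, 0, -0.1, 0.2, 4.2, 0])

```text
time: 3.1
tool_pos: [0.5027, -0.2252, 0.0523]
ee_rot: [-0.001, 1.0, 0.022, 0.0]
wrist_force: [-0.6, 2.1, 7.3]
opening: 0.0003
gripper_force: 3.3
```

Call:
jog_arm(commands=[0, 0, 0, 0])

```text
time: 3.2
tool_pos: [0.5027, -0.2252, 0.0523]
ee_rot: [-0.001, 1.0, 0.022, 0.0]
wrist_force: [-1.4, 1.8, 7.5]
opening: 0.0006
gripper_force: 3.7
```

Run:
```python
from h import *
go(.503,-.2255,.051,-88)
```

```text
t 3.2 pos [ 0.5027 -0.2252  0.0523] phi -87.5 tilt [ 0.001  0.002 -1.   ] d [0.02 0.03 0.13] turn 0.5 F [-1.37  1.77  7.46] J [-0.    0.8   0.6   1.93 -0.74  0.65 -0.45]
```

Call:
jog_arm(commands=[0, 0, -1.5, 0, 0, 0, -3, 0, 0, 3, -3, 0, 0, 6, -3, 0, 0, 8, -3, 0])

```text
time: 3.7
tool_pos: [0.5064, -0.3088, 0.0831]
ee_rot: [0.002, 1.0, 0.021, 0.001]
wrist_force: [0.8, -0.7, -0.1]
opening: 0.0006
gripper_force: 0.0
```

Call:
jog_arm(commands=[0, 0, 0, 0, 0, 0, 1.5, 0, 0, 0, 2.3, 0, 0, 0, 3, 0, 0, 0, 3, 0])

```text
time: 4.2
tool_pos: [0.5061, -0.3037, 0.0521]
ee_rot: [-0.002, 1.0, 0.022, -0.0]
wrist_force: [-2.3, 3.6, 14.7]
opening: 0.0001
gripper_force: 6.9
```

Call:
jog_arm(commands=[0, 0, 0, 0])

```text
time: 4.3
tool_pos: [0.5061, -0.3037, 0.0521]
ee_rot: [-0.002, 1.0, 0.022, -0.0]
wrist_force: [-2.5, 4.2, 14.6]
opening: 0.0004
gripper_force: 7.3
```

Run:
```python
from h import *
go(.506,-.3055,.051,-88)
```

```text
t 4.3 pos [ 0.5061 -0.3037  0.0521] phi -87.4 tilt [-0.     0.003 -1.   ] d [-0.01  0.18  0.11] turn 0.6 F [-2.52  4.18 14.64] J [ 0.13  0.84  0.61  1.82 -0.71  0.72 -0.38]
```

Call:
jog_arm(commands=[0, 0, -1.5, 0, 0, 0, -3, 0, 0, -2, -3, 0, 0, -3.9, -3, 0, 0, -3.9, -3, 0])

```text
time: 4.8
tool_pos: [0.5048, -0.2634, 0.0813]
ee_rot: [-0.001, 1.0, 0.024, -0.0]
wrist_force: [0.3, 0.6, -0.3]
opening: 0.0009
gripper_force: 0.0
```

Call:
jog_arm(commands=[0, 0, 0, 0, 0, 0, 1.5, 0, 0, 0, 2.3, 0, 0, 0, 2.9, 0, 0, 0, 2.9, 0])

```text
time: 5.3
tool_pos: [0.504, -0.2677, 0.0523]
ee_rot: [-0.0, 1.0, 0.021, -0.0]
wrist_force: [-1.9, 0.2, 5.6]
opening: 0.0003
gripper_force: 2.9
```

Call:
jog_arm(commands=[0, 0, 0, 0])

```text
time: 5.4
tool_pos: [0.504, -0.2677, 0.0523]
ee_rot: [-0.0, 1.0, 0.021, -0.0]
wrist_force: [-1.6, 0.8, 6.8]
opening: 0.0004
gripper_force: 3.4
```

Run:
```python
from h import *
go(.504,-.265,.051,-88)
```

```text
t 5.4 pos [ 0.504  -0.2677  0.0523] phi -87.6 tilt [-0.  0. -1.] d [ 0.01 -0.27  0.13] turn 0.4 F [-1.59  0.75  6.81] J [ 0.07  0.82  0.61  1.88 -0.73  0.68 -0.41]
```

Call:
jog_arm(commands=[0, 0, -4, 0, 0, 0, -8, 0, 0.1, -3, -10.5, 5, 0.3, -7, -10.5, 10, 0.5, -12, -10.5, 18], fingers=-1)

```text
time: 5.9
tool_pos: [0.5045, -0.1481, 0.1579]
ee_rot: [0.001, 0.99, -0.139, 0.001]
wrist_force: [0.9, 0.8, -1.0]
opening: 0.0367
gripper_force: 0.0
```

Call:
jog_arm(commands=[0, 0, 0, 0, 0, 0, 0, 0, 0, 0, 0, 0])

```text
time: 6.2
tool_pos: [0.5039, -0.1486, 0.1571]
ee_rot: [0.001, 0.991, -0.135, -0.0]
wrist_force: [-0.3, -0.1, 0.0]
opening: 0.0609
gripper_force: 0.0
```

Run:
```python
from h import *
go(.504,-.1445,.073,-108)
```

```text
t 6.2 pos [ 0.5039 -0.1486  0.1571] phi -105.6 tilt [-0.    -0.001 -1.   ] d [-0.1  -0.41  8.41] turn 2.4 F [-0.25 -0.14  0.01] J [-0.31  0.67  0.86  1.93 -0.67  0.86 -0.93]
```

Wait for the opening, correct y, and descend around the collar.

Call:
jog_arm(commands=[-0.1, -0.4, 0, 2, -0.1, -0.4, 0, 2, -0.1, -0.4, 0, 2, -0.1, -0.4, 2, 2, -0.1, -0.4, 4, 2])

```text
time: 6.7
tool_pos: [0.5047, -0.1442, 0.1172]
ee_rot: [0.0, 0.988, -0.153, 0.001]
wrist_force: [0.5, 0.1, -0.2]
opening: 0.0938
gripper_force: 0.0
```

Call:
jog_arm(commands=[0, 0, 2, 0, 0, 0, 3.2, 0, 0, 0, 4.4, 0, 0, 0, 4.4, 0, 0, 0, 4.4, 0])

```text
time: 7.2
tool_pos: [0.5044, -0.1433, 0.0735]
ee_rot: [0.0, 0.988, -0.152, 0.0]
wrist_force: [-0.1, -0.5, 0.7]
opening: 0.0939
gripper_force: 0.0
```

Run:
```python
from h import *
go(.504,-.1445,.073,-108); print(env.read_state()['opening'])
c=cam('scene'); cv2.imwrite('pics/grip.png',cv2.resize(c['pixels'][180:320,170:350,::-1],None,fx=4,fy=4,interpolation=cv2.INTER_CUBIC))
```

```text
t 7.2 pos [ 0.5044 -0.1433  0.0735] phi -107.5 tilt [ 0. -0. -1.] d [-0.    0.13  0.05] turn 0.5 F [-0.06 -0.52  0.69] J [-0.24  0.78  0.74  2.   -0.82  0.69 -0.85]
0.0939261038447307
```

View pics/grip.png

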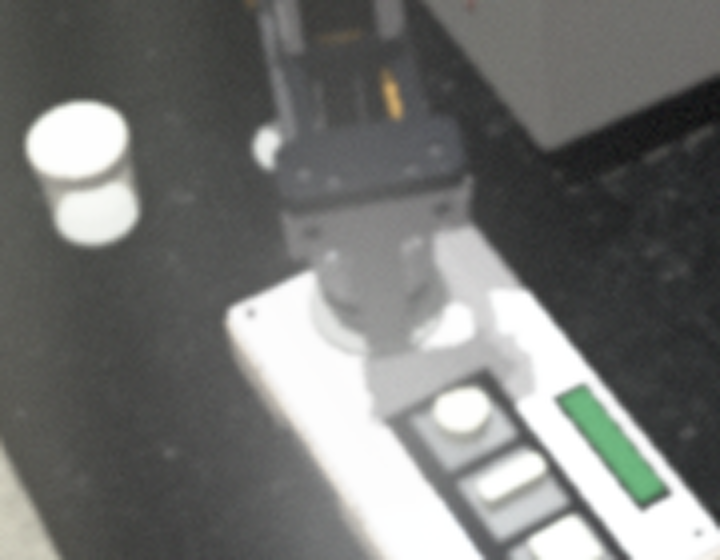

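The fingers straddle the collar (crop ≈(378,260)), all keys are up again, and the jar (85,170) is untouched. I close gently to centre.

Call:
jog_arm(commands=[0, 0, 0, 0, 0, 0, 0, 0, 0, 0, 0, 0, 0, 0, 0, 0, 0, 0, 0, 0], fingers=1, squeeze=12)

```text
time: 7.75
tool_pos: [0.5043, -0.1428, 0.0733]
ee_rot: [0.0, 0.988, -0.152, 0.0]
wrist_force: [-0.4, -2.0, -0.1]
opening: 0.0575
gripper_force: 1.1
```

Call:
jog_arm(commands=[0, 0, 0, 0, 0, 0, 0, 0, 0, 0, 0, 0])

```text
time: 8.05
tool_pos: [0.5042, -0.1438, 0.0734]
ee_rot: [0.001, 0.988, -0.153, 0.0]
wrist_force: [-0.8, -2.5, 0.5]
opening: 0.0521
gripper_force: 12.0
```

Run:
```python
from h import *
go(.504,-.1445,.073,-108); s=env.read_state(); print(s['opening'],s['moment'])
```

```text
t 8.05 pos [ 0.5042 -0.1438  0.0734] phi -107.5 tilt [ 0.    -0.002 -1.   ] d [0.   0.07 0.04] turn 0.5 F [-0.77 -2.47  0.55] J [-0.24  0.78  0.74  2.   -0.82  0.69 -0.85]
0.05206648626171365 [-0.70894558  0.32427329  0.00181255]
```

Call:
jog_arm(commands=[0, 0.07, 0.1, 0, 0, 0.07, 0.2, 0, 0, 0.07, 0.3, -4, 0, 0.07, 0.3, -8, 0, 0.07, 0.3, -12], squeeze=35)

```text
time: 8.55
tool_pos: [0.5046, -0.1441, 0.0726]
ee_rot: [-0.001, 0.999, -0.048, 0.001]
wrist_force: [-4.6, 0.0, 22.0]
opening: 0.0517
gripper_force: 35.0
```

Run:
```python
from h import *
go(.504,-.1445,.073,-95); s=env.read_state(); print(s['opening'],s['moment'],s['gripper_force'])
```

```text
t 8.55 pos [ 0.5046 -0.1441  0.0726] phi -95.5 tilt [ 0.003  0.001 -1.   ] d [-0.06  0.04 -0.04] turn -0.5 F [-4.64  0.04 22.01] J [-0.2   0.76  0.68  2.   -0.78  0.66 -0.68]
0.051695102727753954 [ 0.02219223  1.42671758 -0.24903106] 35.02987469389154
```

Call:
jog_arm(commands=[0, 0, -0.12, -3, 0, 0, -0.12, -7, 0, 0, -0.12, -11, 0, 0, -0.12, -15])

```text
time: 8.95
tool_pos: [0.5046, -0.1445, 0.073]
ee_rot: [0.0, 0.997, 0.083, 0.001]
wrist_force: [-3.4, -1.0, 14.4]
opening: 0.0514
gripper_force: 35.0
```

Run:
```python
from h import *
go(.504,-.1445,.073,-80); s=env.read_state(); print(s['opening'],s['moment'],s['gripper_force'])
```

```text
t 8.95 pos [ 0.5046 -0.1445  0.073 ] phi -80.4 tilt [ 0.002 -0.001 -1.   ] d [-0.06 -0.01 -0.  ] turn -0.4 F [-3.42 -1.01 14.35] J [-0.16  0.73  0.61  2.   -0.71  0.63 -0.49]
0.05142963257447975 [-0.41573739  0.89107634 -0.19907503] 35.018353339364694
```

Call:
jog_arm(commands=[0, 0, -0.03, -3, 0, 0, -0.03, -6, 0, 0, -0.03, -8])

```text
time: 9.25
tool_pos: [0.5044, -0.1446, 0.0731]
ee_rot: [0.0, 0.988, 0.152, 0.001]
wrist_force: [-2.9, -2.7, 11.4]
opening: 0.0516
gripper_force: 35.0
```

Call:
jog_arm(commands=[0, 0, 0, -3, 0, 0, 0, -6, 0, 0, 0, -8])

```text
time: 9.55
tool_pos: [0.5039, -0.1447, 0.073]
ee_rot: [0.0, 0.975, 0.221, 0.0]
wrist_force: [-3.2, -2.7, 10.8]
opening: 0.0519
gripper_force: 35.0
```

Call:
jog_arm(commands=[0, 0, 0, -3, 0, 0, 0, -6, 0, 0, 0, -8])

```text
time: 9.85
tool_pos: [0.5044, -0.145, 0.073]
ee_rot: [0.001, 0.958, 0.288, 0.001]
wrist_force: [-2.9, -3.8, 10.1]
opening: 0.0516
gripper_force: 35.0
```

Call:
jog_arm(commands=[0, 0, 0, -3, 0, 0, 0, -6, 0, 0, 0, -8])

```text
time: 10.15
tool_pos: [0.5043, -0.1451, 0.0731]
ee_rot: [0.001, 0.935, 0.354, 0.001]
wrist_force: [-2.7, -2.6, 12.0]
opening: 0.0517
gripper_force: 35.0
```

Run:
```python
from h import *
go(.504,-.1445,.073,-20); s=env.read_state(); print(s['opening'],s['moment'],s['gripper_force'])
```

```text
t 10.15 pos [ 0.5043 -0.1451  0.0731] phi -48.5 tilt [ 0.002 -0.001 -1.   ] d [ 0.01 -0.07  0.01] turn -28.5 F [-2.7  -2.63 12.04] J [-0.07  0.7   0.45  1.99 -0.55  0.57 -0.09]
0.05172306134368478 [-0.87464795  0.82053949 -0.13238829] 35.01383331109537
```

Call:
jog_arm(commands=[0, 0, 0, -3, 0, 0, 0, -6, 0, 0, 0, -8])

```text
time: 10.45
tool_pos: [0.5045, -0.1451, 0.0731]
ee_rot: [0.001, 0.908, 0.418, 0.001]
wrist_force: [-3.0, -3.5, 10.9]
opening: 0.0519
gripper_force: 35.0
```

Call:
jog_arm(commands=[0, 0, 0, -3, 0, 0, 0, -6, 0, 0, 0, -8])

```text
time: 10.75
tool_pos: [0.5043, -0.1452, 0.0729]
ee_rot: [0.001, 0.877, 0.481, 0.0]
wrist_force: [-1.6, -3.1, 8.3]
opening: 0.0514
gripper_force: 35.0
```

Call:
jog_arm(commands=[0, 0, 0, -3, 0, 0, 0, -6, 0, 0, 0, -8])

```text
time: 11.05
tool_pos: [0.5045, -0.1453, 0.0724]
ee_rot: [0.001, 0.841, 0.541, 0.0]
wrist_force: [-0.1, -5.7, 2.9]
opening: 0.0521
gripper_force: 35.0
```

Run:
```python
from h import *
go(.504,-.1445,.073,-20); s=env.read_state(); print(s['opening'],s['moment'],s['gripper_force'])
```

```text
t 11.05 pos [ 0.5045 -0.1453  0.0724] phi -24.5 tilt [ 0.002 -0.002 -1.   ] d [ 0.05 -0.08 -0.06] turn -4.5 F [-0.05 -5.72  2.88] J [ 0.    0.68  0.34  1.99 -0.41  0.54  0.2 ]
0.052080474700559654 [-1.3631493   0.37874129 -0.01408083] 34.99957877447741
```

The push force collapsed and z dropped, so the keyways have found the pins. I push down a little, without turning.

Call:
jog_arm(commands=[0, 0, 0.1, 0, 0, 0, 0.2, 0, 0, 0, 0.3, 0, 0, 0, 0.4, 0, 0, 0, 0.4, 0])

```text
time: 11.55
tool_pos: [0.5048, -0.1468, 0.0686]
ee_rot: [0.002, 0.841, 0.541, -0.0]
wrist_force: [-0.8, -8.4, 5.2]
opening: 0.0518
gripper_force: 35.0
```

Run:
```python
from h import *
go(.504,-.1445,.0594,-20); s=env.read_state(); print(s['opening'],s['moment'],s['gripper_force'])
```

```text
t 11.55 pos [ 0.5048 -0.1468  0.0686] phi -24.5 tilt [ 0.002 -0.004 -1.   ] d [ 0.18 -0.17  0.92] turn -4.5 F [-0.82 -8.35  5.23] J [ 0.01  0.68  0.34  1.99 -0.42  0.53  0.21]
0.05177533755747689 [-2.00128639  0.34032465  0.35392422] 34.99622345640091
```

Call:
jog_arm(commands=[-0.09, 0.04, 0, -1.5, -0.09, 0.04, 0, -3, -0.09, 0.04, 0.2, -3, -0.09, 0.04, 0.4, -3, -0.09, 0.04, 0.4, -3])

```text
time: 12.05
tool_pos: [0.5043, -0.146, 0.0638]
ee_rot: [0.001, 0.827, 0.562, -0.0]
wrist_force: [-0.7, -6.2, -0.9]
opening: 0.0519
gripper_force: 35.0
```

Run:
```python
from h import *
go(.504,-.1455,.0594,-20); s=env.read_state(); print(s['opening'],s['moment'],s['gripper_force'])
```

```text
t 12.05 pos [ 0.5043 -0.146   0.0638] phi -21.6 tilt [ 0.001 -0.002 -1.   ] d [ 0.03 -0.04  0.44] turn -1.6 F [-0.71 -6.2  -0.87] J [ 0.02  0.69  0.31  2.   -0.4   0.52  0.25]
0.05193164017031179 [-1.4409424   0.10954386  0.12117569] 34.99160612132982
```

Call:
jog_arm(commands=[-0.04, 0.02, 0.15, 0, -0.04, 0.02, 0.3, 0, -0.04, 0.02, 0.4, 0, -0.04, 0.02, 0.5, 0, -0.04, 0.02, 0.5, 0], squeeze=55)

```text
time: 12.55
tool_pos: [0.5043, -0.146, 0.0595]
ee_rot: [0.001, 0.827, 0.562, 0.0]
wrist_force: [-1.7, -4.4, 8.6]
opening: 0.0516
gripper_force: 55.0
```

Run:
```python
from h import *
go(.504,-.1455,.0594,-20); s=env.read_state(); print(s['opening'],s['moment'],s['gripper_force'])
```

```text
t 12.55 pos [ 0.5043 -0.146   0.0595] phi -21.6 tilt [ 0.001 -0.001 -1.   ] d [ 0.04 -0.04  0.01] turn -1.6 F [-1.67 -4.4   8.55] J [ 0.03  0.69  0.31  2.   -0.41  0.51  0.25]
0.051585023511060965 [-0.99955945  0.56332825  0.12829682] 54.99702923989389
```

Nearly home (8.6 N). I keep going until the force rises stiffly.

Call:
jog_arm(commands=[0, 0, 0.1, 0, 0, 0, 0.1, 0])

```text
time: 12.75
tool_pos: [0.5043, -0.146, 0.0594]
ee_rot: [0.001, 0.827, 0.562, 0.0]
wrist_force: [-4.0, -4.7, 18.9]
opening: 0.0516
gripper_force: 55.0
```

Call:
jog_arm(commands=[0, 0, 0.1, 0, 0, 0, 0.1, 0])

```text
time: 12.95
tool_pos: [0.5043, -0.146, 0.0593]
ee_rot: [0.001, 0.827, 0.562, 0.001]
wrist_force: [-6.6, -3.3, 26.8]
opening: 0.0517
gripper_force: 55.0
```

Run:
```python
from h import *
go(.504,-.1455,.0594,-20); s=env.read_state(); print(s['opening'],s['moment'],s['gripper_force'])
```

```text
t 12.95 pos [ 0.5043 -0.146   0.0593] phi -21.6 tilt [ 0.002 -0.    -1.   ] d [ 0.03 -0.04 -0.01] turn -1.6 F [-6.58 -3.3  26.79] J [ 0.03  0.69  0.31  2.   -0.41  0.51  0.25]
0.05168049802582956 [-0.64563305  1.62987589  0.19992642] 55.01179749669973
```

Hard stop 13.7 mm below the start, against the 14 mm expected, so it is home. One last look.

Run:
```python
from h import *
c=cam('scene'); cv2.imwrite('pics/end.png',cv2.resize(c['pixels'][180:370,160:460,::-1],None,fx=2.6,fy=2.6,interpolation=cv2.INTER_CUBIC)); print(env.read_state()['wrist_force'])
```

```text
[-5.35138637 -3.22065819 27.07671241]
```

View pics/end.png

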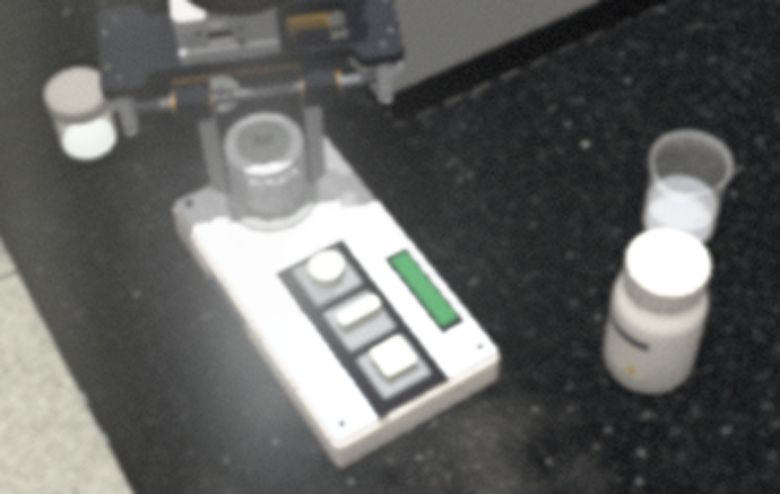

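The collar (crop (265,165)) is held low on the boss, the keys are up, and the jar (82,110), beaker (688,185) and bottle (658,310) are standing in place. I hand in.

```bash
python3 -c "
from plant import env
print(env.sign_off())"
```

```text
the job is handed in; nothing more can be done
None
```

I pressed the round, square and bar keys in that order, each fully down and up again. The filter cell is turned onto its pins and still held fully home at about 27 N, with the jar, beaker and bottle left standing; I handed the job in at about 13 s (no verdict was returned).

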